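# Clamp a scraper blade in the sloping honing jig

## Robot

A 6-joint arm with a two-finger parallel gripper is mounted at the origin on the work surface. World frame = base frame: x ahead of the robot, y to its left, z up, the work surface at z = 0. Lengths are in m, angles in rad, forces in N, time in s.
With the tool pointing down it reaches from about 0.375 to 0.9 m from the base axis. Payload 3.1 kg.
Tool frame: the origin (TCP) lies at the very end of the fingers, on their centre line; the grasp point (between the pads) lies 19 mm behind it; z points along the fingers, y is the direction in which the jaws open and shut (so a half turn about z gives the same grasp; the last joint's range is limited). The gripper opens to 85 mm and grips with 20 to 120 N. Pads are 22 mm wide; open, the fingers measure 114 mm over their backs; the gripper's body (76 mm by 85 mm) begins 54 mm behind the grasp point. The pads swing forward as they close: fully open they stand 13 mm farther back than shut.
Start: joints at [-1.401, 0.527, 1.433, -0, 1.181, -0.178], TCP at [0.213, -0.588, 0.231] pointing down, gripper open.
Joint ranges: [-3.08, 3.08], [-0.75, 2.2], [0.22, 2.44], [-1.43, 4.57], [0, 2.65], [-2.85, 2.85]. Speed limits (rad/s): [2.79, 2.79, 3.14, 3.14, 3.14, 3.14].

## Interface

Orientations are given as a unit quaternion [x, y, z, w].
In Python, from station import * gives the robot as it stands.
- The arm moves only by the tool jog_arm, never from a script. Its argument "motion" is a list of rows, each a list of 5 numbers: the shift along the world's x, y, z in cm, then the turn about the world's z in degrees, then the closure in counts, from 0 (fully open) to 255 (shut). In form: [[tx, ty, tz, yaw, jaw], ...]. A call has 1 to 10 rows; each row shifts and turns the pose as measured when the row begins; what a row does not reach is not made up. A row lasts 1/12 s, in which the tool goes at most 41.7 mm and 7.16 degrees, less where a joint would pass 70% of its speed; a pose out of reach is approached as far as the arm can. A call with a gripper value outside its range is refused whole. The fingers move at their own pace and stop on an object; "squeeze" is the grip in N (left out, the last holds). Time passes only in rows, so rows that do not move let the fingers close. It gives the time, the measured TCP pose, the force and the opening at its end, in the units of the state.
- sense(): the state, without advancing time (a new reading comes with each control period).
- snapshot(name): name is "scene" or "top" or "wrist"; returns a dict with "img" (480x640x3 uint8, red, green, blue), "depth" (480x640 float32, m along the optical axis (not along the pixel's ray), 0 where there is no reading), "intrinsics" (3x3 intrinsics, pixels), "dist_coeffs" ([k1, k2, p1, p2, k3] as OpenCV has them; the pictures are not rectified), "eye" and "attitude" of the camera in the world. Camera axes: x right, y down, z forward; pixel columns grow to the right and rows downward; lengths in m; the calibration is good to about 2 mm. A picture is of the moment at which its call begins.
- sign_off(): hands the job in, once; it reports no verdict.
The state is a dict: "t": time; "q": joint angles; "qd": joint speeds; "tau": joint torques, N m; "tcp_pos": TCP position; "tool_rot": TCP orientation; "force": force on the tool from outside, world axes, zero at the start; "ft_torque": the same for the moment, N m; "finger_gap": opening from 0.0 (shut) to 1.0 (fully open).
Only numpy, scipy, OpenCV 4.12 (cv2) and the standard library are available. Lean on these libraries where they do the work, as an engineer would, in place of code of your own. Each camera call takes 0.05 s, during which the arm holds its last target.

## Task

Draw the sprung curved arm of the honing jig all the way back until it stays there by itself. Then lay the broad round-nosed scraper blade flat on the sloping bed, hole side up, with one long side along the low fence, its square tail end up against the end stop and its round nose sticking out past the open side, let go of it, and throw the arm back so that its spring holds the blade tight against the fence. Leave the other blades and the things on the bench where they are.

Things in the scene. Friction and masses are not known exactly. Their poses are not given: they have to be found in the camera images.
- bed: Sloping bed of the honing jig: green plate on a fixed plywood base. Origin on its surface, on the line of the fence's face, 55 mm above the bench. Own axes: x up the slope (25 degrees, rising away to the left), y along the fence to the open side where the nose sticks out, z square to the bed. Surface z=0, x -14 to 127, y -122 to 46 mm. A seated blade's origin is at (17,0,0) mm here, axes along the bed's.
- fence (a point): Middle of the fence's working face, 4.5 mm above bed origin. The fence is two dark steel bars, 9 mm high, 12 mm thick, face at bed x=0, at bed y -62 to -28 and 28 to 44 mm; the 56 mm gap between them leaves room for a finger and is open to the front.
- end_stop (a point): Middle of the working face of the end stop, a dark steel bar 9 mm high: face at bed y=-60 mm (looks to +y), bed x 6 to 30 mm.
- pivot (a point): Axis of the curved arm, square to the bed, at bed x=77, y=-60 mm; the point is on the bed surface. Top of the hub 16 mm above the bed. Beside it, at bed y -60 to -115 mm, lies the spring strut that works the arm, 16 mm high.
- keeper (a joint): Angle of the sprung curved steel arm, rad. 0: closed, across the blade's place, as at the start; 1.1: fully back, tip swung up the slope (growing = clockwise seen from above the bed). Over-centre spring: below 0.6 it springs shut, above 0.6 it springs open and stays. About 8 N at the post starts it from either end; it is damped. On a seated blade it reads 0.22 and presses with about 8 N.
- post (a point): Upright round steel post, 10 mm diameter, at the arm's tip, 90 mm from pivot, top 51 mm above the bed; the point is on its axis 35 mm above the bed. Below 15.5 mm it is a 14 mm pad that bears on the blade. At arm angle q it is at bed x=77-90*sin(0.63-q), y=-60+90*cos(0.63-q) mm. The arm is a 10 mm bar, top 14.5 mm above the bed, bowed 18 mm up the slope.
- blade: The broad round-nosed scraper blade to be clamped: bare steel bar 120 mm long, 34 mm wide, 10 mm thick, one end a half circle (radius 17 mm), the other square with a dark round hole mark near it on the top face. It lies flat on the bench, about 0.28 kg. Origin: centre of its underside, 60 mm from either end. y points to the round nose, x across its width, z up.
- nose (a point): The very end of the blade's round nose, at mid thickness, at blade y=+60 mm.
- tail (a point): The middle of the blade's square tail end, at mid thickness, at blade y=-60 mm.
- square_blade: Bystander: a blade of the same size (120 x 34 x 10 mm), both ends square. Origin centre of its underside, y along it. Lies in any of the three blades' places.
- slim_blade: Bystander: a round-nosed blade of 120 x 22 x 10 mm. Origin centre of its underside, y towards its nose. Lies in any of the three blades' places.
- oil: Bystander: small amber glass oil bottle, 40 mm in diameter, 85 mm tall, upright. Origin centre of its underside.
- stone: Bystander: grey honing stone lying flat, 50 x 140 x 22 mm, long along its y. Origin centre of its underside.
- chuck_key: Bystander: T-shaped steel chuck key lying flat, 85 mm long along its x with a 70 mm cross bar, 12 mm high.
- turned_bowl: Bystander: turned wooden bowl, 110 mm across, 50 mm high. Origin centre of its underside.
- mallet: Bystander: hammer, 260 mm long, lying along its x.
- spindle_blank: Bystander: round wooden bar 40 mm in diameter, 200 mm long, lying along its x.
Things that resemble listed ones, but are neither listed nor needed, are in the scene too. Leave any pink look-alike of the part that bears bed alone.

How it is judged:
On the way, in this order (a step that is already met when the one before it is completed fails the run):
1. the curved arm is drawn fully back (over 1.0 rad) (value of joint keeper above 1 rad), for 0.2 s.
2. with the arm still back, the blade lies flat on the bed (underside within 4 mm of it) near its place (within 12 mm along and 12 mm across), nose to the open side, and the fingers have let go (value of joint keeper above 0.9 rad and z of blade in the frame of bed between -0.004 and 0.004 m and x of blade in the frame of bed between 0.012 and 0.029 m and y of blade in the frame of bed between -0.012 and 0.012 m and y of nose in the frame of bed above 0.045 m and angle between the z axis of blade and the z axis of bed, either way round below 0.07 rad and contact force between the fingers and blade below 0.3 N), for 0.2 s.
At the end, for the whole second after the job is handed in: Blade at rest flat on the bed (within 3 mm), hole side up, against the fence (within 2.5 mm, parallel within 0.05 rad), tail within 5 mm of the end stop, nose out at the open side; the sprung arm (at 0.15 to 0.30 rad) presses on its upper long side with over 3 N (x of blade in the frame of bed between 0.0145 and 0.0195 m and y of blade in the frame of bed between -0.004 and 0.005 m and z of blade in the frame of bed between -0.003 and 0.003 m and y of nose in the frame of bed above 0.05 m and angle between blade's own z axis and vertical below 0.65 rad and angle between the z axis of blade and the z axis of bed, either way round below 0.05 rad and angle between the y axis of blade and the y axis of bed, either way round below 0.05 rad and value of joint keeper between 0.15 and 0.3 rad and contact force between keeper and blade above 3 N and linear speed of blade below 0.01 m/s); the robot touches nothing.
It fails at once if another blade or bench thing is moved by more than 20 mm (distance of any of square_blade, slim_blade, oil, stone, chuck_key, turned_bowl, mallet, spindle_blank from where it was at the start of the episode above 0.02 m).
It fails at once if the oil bottle is tipped over (angle between oil's own z axis and vertical above 0.5 rad).
It also fails if it takes over 58 s, if anything falls off the work surface, if the arm or the gripper's body presses on something with over 40 N, if the wrist force passes 120 N, or if a joint passes its speed limit or range.

## Working session

There is one attempt and no reset: what is moved stays moved. The work goes in short steps, Python scripts to look and compute and a tool call to move; the robot and the scene stay as the last step left them, time stands still between calls to the robot, and variables do not carry over. Pictures are saved under pics/ and viewed, and the job is handed in when it is done.

Besides the shell and the picture viewer there is one more tool, called after "Call:" in YAML: its name, and indented under it one key for each argument. jog_arm: Moves the arm, as the interface text tells. Its arguments: {"type":"object","properties":{"motion":{"type":"array","items":{"type":"array","items":{"type":"number"}}},"squeeze":{"type":"number"}},"required":["motion"]}

```bash
ls; mkdir -p pics; cat > h.py <<'E'
from station import *
import numpy as np, cv2
def snap(n,f=None):
    s=snapshot(n)
    if f: cv2.imwrite('pics/'+f,s['img'][:,:,::-1])
    return s
E
python3 - <<'E'
from h import *
for n in ('scene','top'):
    s=snap(n,n+'0.png'); np.savez(n+'0.npz',**{k:np.array(v) for k,v in s.items()})
    print(n,s['eye'],s['attitude'],s['intrinsics'],s['dist_coeffs'])
print(sense())
E
```

```text
pics
scene [ 1.0483828  -0.47809738  1.0267858 ] [ 0.84755993  0.4096163  -0.14320439 -0.30553094] [[551.078716     0.         325.27977426]
 [  0.         551.078716   233.14976959]
 [  0.           0.           1.        ]] [-0.10012841  0.          0.          0.          0.        ]
top [0.24338294 0.01391675 1.47141726] [ 0.70760908 -0.70299938  0.05237364 -0.04835559] [[522.87793154   0.         311.01125474]
 [  0.         522.87793154 239.32665735]
 [  0.           0.           1.        ]] [-0.13994391  0.          0.          0.          0.        ]
{'t': 0.1, 'q': array([-1.40151755e+00,  5.28394266e-01,  1.43377502e+00,  3.36716885e-05,
        1.18139049e+00, -1.78461287e-01]), 'qd': array([ 7.35350239e-04, -3.18093165e-03, -4.79593058e-03,  1.57726791e-04,
       -9.08700728e-04, -1.50071664e-05]), 'tau': array([ 3.20287172e-04, -4.43303633e+01, -1.78586680e+01, -2.76778874e-04,
        3.90691464e-03, -1.08534374e-05]), 'tcp_pos': array([ 0.21293355, -0.58692869,  0.23041826]), 'tool_rot': array([ 9.84923279e-01,  1.72988923e-01,  2.00847301e-05, -9.83478992e-04]), 'force': array([0.60696574, 0.0882069 , 0.08333689]), 'ft_torque': array([0.00966326, 0.0203434 , 0.00548467]), 'finger_gap': 0.9988833066142154}
```

View pics/scene0.png

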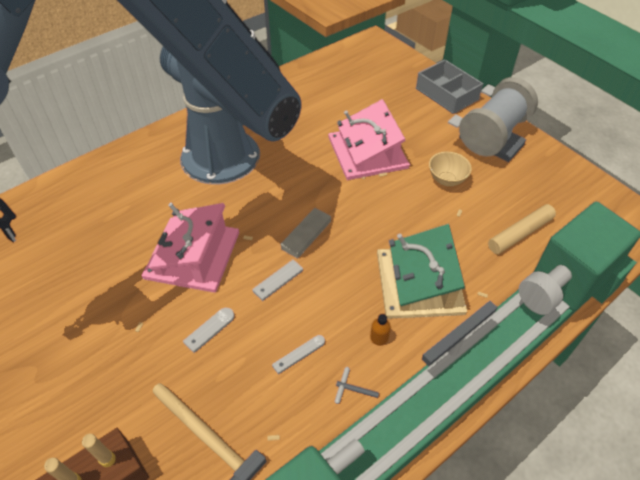

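View pics/top0.png

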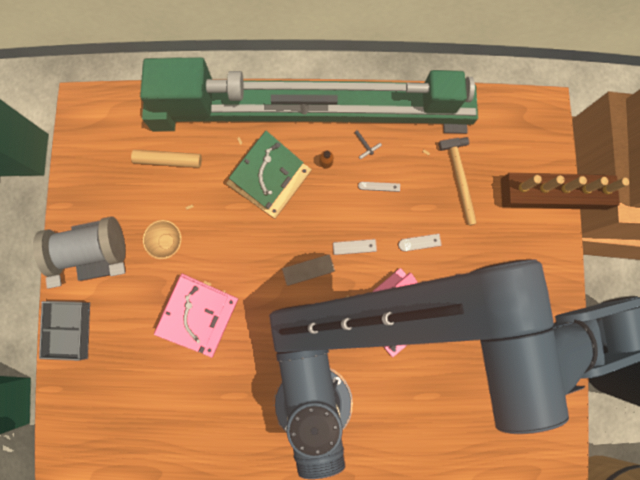

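Candidates for the blade: top (420,242) round-nosed and wide, top (380,186) round-nosed and slim, and top (355,247) square at both ends. The bed is the green jig at (268,175); the two pink ones are decoys. Next I'll crop in close to check.

```bash
cat >> h.py <<'E'
from scipy.spatial.transform import Rotation as R
def load(n): return dict(np.load(n+'.npz'))
def cloud(s):
    K=s['intrinsics'];h,w=s['depth'].shape
    u,v=np.meshgrid(np.arange(w),np.arange(h))
    p=cv2.undistortPoints(np.stack([u,v],-1).reshape(-1,1,2).astype(np.float64),K,s['dist_coeffs']).reshape(h,w,2)
    d=s['depth'][...,None]
    P=np.concatenate([p*d,d],-1)
    return P@R.from_quat(s['attitude']).as_matrix().T+s['eye']
def ray(s,u,v,z):
    p=cv2.undistortPoints(np.array([[[u,v]]],float),s['intrinsics'],s['dist_coeffs']).ravel()
    d=R.from_quat(s['attitude']).as_matrix()@np.array([p[0],p[1],1]); e=s['eye']
    return e+d*(z-e[2])/d[2]
def proj(s,P):
    Rm=R.from_quat(s['attitude']).as_matrix(); 
    rv,_=cv2.Rodrigues(Rm.T); t=-Rm.T@s['eye']
    return cv2.projectPoints(np.asarray(P,float).reshape(-1,1,3),rv,t,s['intrinsics'],s['dist_coeffs'])[0].reshape(-1,2)
E
python3 - <<'E'
from h import *
a=load('top0');b=load('scene0')
def crop(s,x,y,w,h,k): return cv2.resize(s['img'][y:y+h,x:x+w,::-1],None,fx=k,fy=k,interpolation=cv2.INTER_CUBIC)
cv2.imwrite('pics/c1.png',np.vstack([np.hstack([crop(a,330,220,120,50,3.3333),crop(b,170,290,120,50,3.3333)]),np.hstack([crop(a,215,120,100,100,4),crop(b,370,220,100,100,4)])]))
P=cloud(a)
im=a['img'].astype(int)
g=(im[...,1]>im[...,0]+25)&(im[...,1]>im[...,2]+10)
g[:, :215]=0;g[:,315:]=0;g[:128]=0;g[220:]=0
Q=P[g];print(len(Q),Q.min(0),Q.max(0))
A=np.c_[Q[:,:2],np.ones(len(Q))]
w=np.ones(len(Q),bool)
for _ in range(5):
    c=np.linalg.lstsq(A[w],Q[w,2],rcond=None)[0]; r=Q[:,2]-A@c; w=abs(r)<.004
n=np.array([-c[0],-c[1],1]);n/=np.linalg.norm(n);print(n,np.degrees(np.arccos(n[2])),np.degrees(np.arctan2(-n[1],-n[0])),w.sum(),r[w].std())
rect=cv2.minAreaRect(np.argwhere(g)[:,::-1].astype(np.float32));print(rect)
for u,v in [(420,242),(355,247),(380,186),(450,300),(200,300),(300,300)]: print(u,v,P[v,u])
E
```

```text
2301 [0.24338294 0.01391675 0.04467741] [0.73573493 0.22632349 1.47141726]
[-0.09950141 -0.26962336  0.95781142] 16.702208064080097 69.74399567241352 847 0.0022520584605659603
((266.14617919921875, 169.1692352294922), (48.67671585083008, 59.376827239990234), 37.87498474121094)
420 242 [ 0.44735665 -0.30313675  0.01230543]
355 247 [ 0.43164656 -0.11766152  0.01416324]
380 186 [ 0.61015463 -0.19172174  0.00819508]
450 300 [ 0.26285374 -0.1809156   0.75965081]
200 300 [0.27807387 0.30287354 0.07188508]
300 300 [0.28268878 0.03597247 0.00059559]
```

View pics/c1.png

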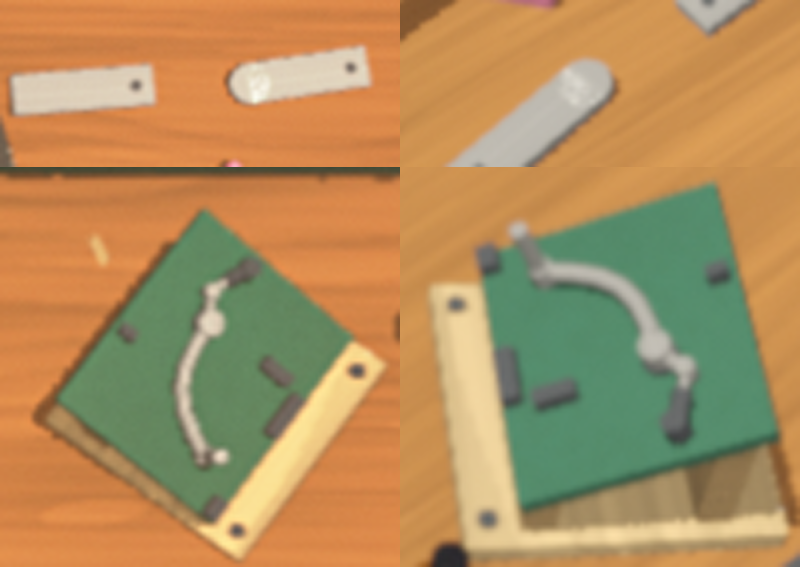

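```bash
cat > fit.py <<'E'
from h import *
from scipy.optimize import least_squares
a=load('top0');b=load('scene0')
C=np.array([[.127,-.122,0],[.127,.046,0],[-.014,-.122,0],[-.014,.046,0]])
def pa(x,y): return [215+x/4-.4,120+(y-167)/4-.4]
def pb(x,y): return [370+(x-400)/4-.4,220+(y-167)/4-.4]
ia=np.array([pa(205,210),pa(57,400),pa(355,345),pa(212,522)])
ib=np.array([pb(715,185),pb(778,437),pb(480,245),pb(523,508)])[[1,0,3,2]]
def bedT(p):
    Rm=(R.from_euler('z',p[2])*R.from_euler('y',-25,degrees=True)).as_matrix()
    return Rm,np.array([p[0],p[1],.055])
def res(p,sep=False):
    Rm,t=bedT(p);W=C@Rm.T+t
    ra=proj(a,W)-ia; rb=proj(b,W)-ib
    return np.r_[ra.ravel(),rb.ravel()]
if __name__=='__main__':
    s=least_squares(res,[.6,.12,.8]);print(s.x,np.degrees(s.x[2]));print(res(s.x).reshape(-1,2).round(1))
    Rm,t=bedT(s.x)
    F=[[0,-.062,.009],[0,-.028,.009],[0,.028,.009],[0,.044,.009],[.006,-.06,.009],[.03,-.06,.009],[.077,-.06,.016],
       [.077-.09*np.sin(.63),-.06+.09*np.cos(.63),.051],[.077-.09*np.sin(.63),-.06+.09*np.cos(.63),.0]]+C.tolist()
    W=np.array(F)@Rm.T+t
    out=[]
    for c,x0,y0 in ((a,215,120),(b,370,220)):
        I=cv2.resize(c['img'][y0:y0+100,x0:x0+100,::-1],None,fx=4,fy=4,interpolation=cv2.INTER_CUBIC)
        for u,v in proj(c,W): cv2.circle(I,(int((u-x0+.5)*4),int((v-y0+.5)*4)),3,(0,0,255),1)
        out.append(I)
    cv2.imwrite('pics/fit.png',np.hstack(out))
E
python3 fit.py
```

```text
[0.576663   0.11136559 0.93933371] 53.81985714247379
[[-0.1 -1.4]
 [-0.9 -1. ]
 [ 0.1 -2.2]
 [-0.3  0.5]
 [-0.1 -1.3]
 [ 0.5 -1.5]
 [-2.3 -0.9]
 [-0.7  2. ]]
```

View pics/fit.png

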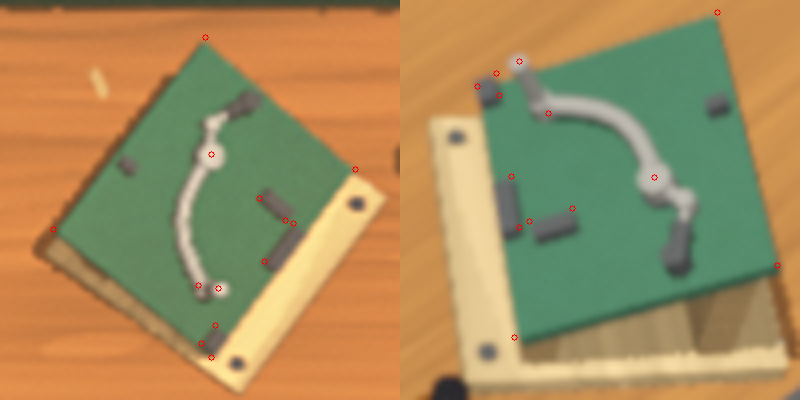

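```bash
cat >> h.py <<'E'
BP=[0.5767,0.1114,0.9393]
def B(x,y,z):
    Rm=(R.from_euler('z',BP[2])*R.from_euler('y',-25,degrees=True)).as_matrix()
    return Rm@(np.array([x,y,z])/1000)+np.array([BP[0],BP[1],.055])
def post(q,z=51): return B(77-90*np.sin(.63-q),-60+90*np.cos(.63-q),z)
E
python3 - <<'E'
from h import *
u=np.array([np.cos(BP[2]),np.sin(BP[2])]);print('uphill',u)
for q in (0,.2,.4,.63,.8,1.1): print(q,post(q).round(4),'base',post(q,15)[:3].round(4))
a=load('top0')
# blade fit: segment light pixels
im=a['img'][225:258,395:447].astype(int)
m=(im.max(2)-im.min(2)<45)&(im.mean(2)>110)
pts=np.argwhere(m)[:,::-1]+[395,225]
print(len(pts),cv2.minAreaRect(pts.astype(np.float32)))
W=np.array([ray(a,x,y,.01)[:2] for x,y in pts])
print(cv2.minAreaRect(W.astype(np.float32)*1000))
E
```

```text
uphill [0.59035317 0.80714505]
0 [0.5665 0.1191 0.1114] base [0.5755 0.1313 0.0787]
0.2 [0.5675 0.1358 0.1179] base [0.5765 0.148  0.0853]
0.4 [0.5719 0.1516 0.1251] base [0.5809 0.1639 0.0925]
0.63 [0.581  0.168  0.1338] base [0.5899 0.1803 0.1011]
0.8 [0.5902 0.1784 0.1402] base [0.5991 0.1907 0.1076]
1.1 [0.6106 0.1921 0.151 ] base [0.6196 0.2044 0.1184]
428 ((418.8250732421875, 242.41529846191406), (11.209962844848633, 40.604270935058594), 80.83765411376953)
((446.4924011230469, -300.4140625), (31.98360252380371, 117.5320053100586), 9.402652740478516)
```

Call:
jog_arm:
  motion:
    - [1.6,3.4,0,6.2,255]
    - [1.6,3.4,0,6.2,255]
    - [1.6,3.4,0,6.2,255]
    - [1.6,3.4,0,6.2,255]
    - [1.6,3.4,0,6.2,255]
    - [1.6,3.4,0,6.2,255]
    - [1.6,3.4,0,6.2,255]
    - [1.6,3.4,0,6.2,255]
    - [1.6,3.4,0,6.2,255]
    - [1.6,3.4,0,6.2,255]

```text
t: 0.93
tcp_pos: [0.3715, -0.2392, 0.2262]
tool_rot: [0.743, 0.669, 0.0, -0.001]
force: [0.3, 0.3, -0.5]
finger_gap: -0.002
```

Call:
jog_arm:
  motion:
    - [1.75,3.2,-0.3,6,255]
    - [1.75,3.2,-0.3,6,255]
    - [1.75,3.2,-0.3,6,255]
    - [1.75,3.2,-0.3,6,255]
    - [1.75,3.2,-0.3,6,255]
    - [1.75,3.2,-0.3,6,255]
    - [1.75,3.2,-0.3,6,255]
    - [1.75,3.2,-0.3,6,255]
    - [1.75,3.2,-0.3,6,255]
    - [1.75,3.2,-0.3,6,255]

```text
t: 1.77
tcp_pos: [0.5492, 0.1004, 0.1938]
tool_rot: [0.283, 0.959, -0.001, -0.002]
force: [0.5, -0.7, 0.1]
finger_gap: 0.002
```

```bash
python3 - <<'E'
from h import *
s=snap('wrist','w1.png');np.savez('w1.npz',**{k:np.array(v) for k,v in s.items()})
st=sense();print(st['t'],st['q'],st['tcp_pos'],R.from_quat(st['tool_rot']).as_matrix().round(3));print(s['eye'])
E
```

```text
1.8167 [-0.01106817  0.4915198   1.63037833  0.00477208  1.01938196 -1.01754206] [0.55278086 0.10609437 0.19358134] [[-0.844  0.537  0.   ]
 [ 0.537  0.844  0.004]
 [ 0.002  0.004 -1.   ]]
[0.49185188 0.13804904 0.33767418]
```

View pics/w1.png

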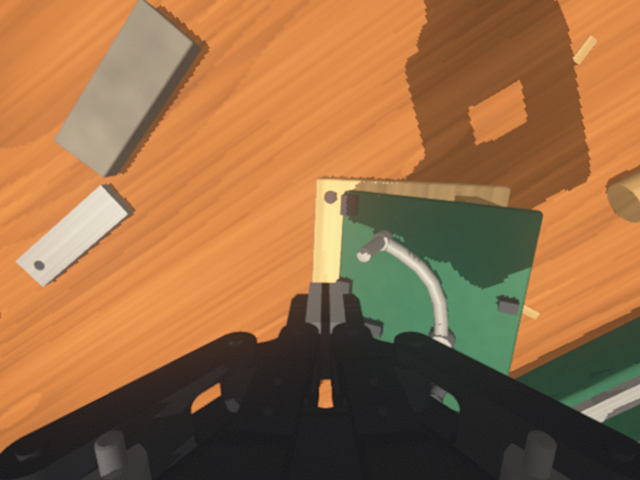

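```bash
python3 - <<'E'
from h import *
s=load('w1')
W=[B(127,46,0),B(-14,46,0),B(0,28,9),B(0,44,9),B(0,28,0),post(0),post(0,15),B(77,-60,16)]
I=cv2.resize(s['img'][160:360,300:560,::-1],None,fx=3,fy=3,interpolation=cv2.INTER_CUBIC)
p=proj(s,W);print(p.round(1).tolist())
for u,v in p: cv2.circle(I,(int((u-300+.5)*3),int((v-160+.5)*3)),3,(0,0,255),1)
cv2.imwrite('pics/w1c.png',I)
E
```

```text
[[542.6, 212.2], [342.5, 188.0], [353.0, 214.1], [354.7, 193.8], [357.0, 212.3], [362.4, 251.9], [378.3, 239.7], [436.5, 345.4]]
```

View pics/w1c.png

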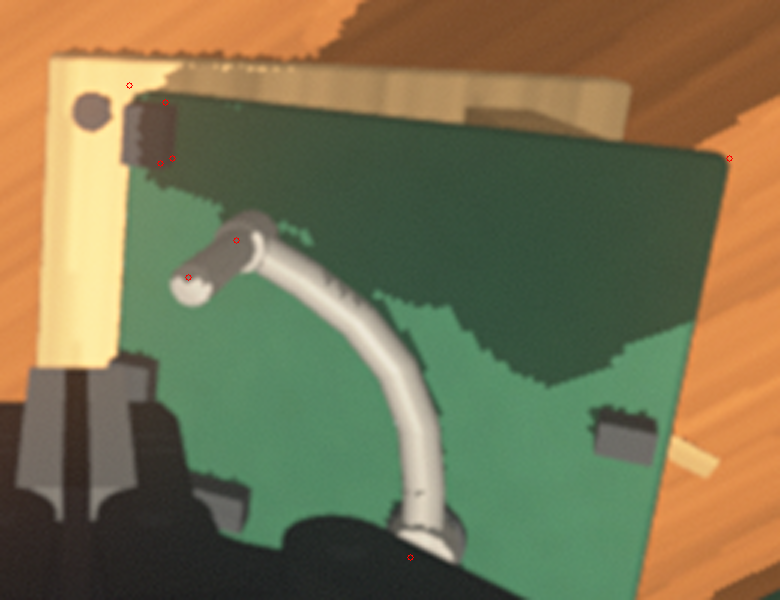

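```bash
cat > fit2.py <<'E'
from fit import *
w=load('w1')
q0=[.077-.09*np.sin(.63),-.06+.09*np.cos(.63),.051]
Wp=np.array([[.127,.046,0],[-.014,.046,0],q0,[0,.044,.009],[0,.028,.009]])
iw=np.array([[542.7,211],[344.7,190.7],[363.7,256.3],[358.8,195],[357,214.5]])
Tp=np.array([q0,[.077,-.06,.016]]); it=np.array([[215+219/4,120+289/4],[215+211/4,120+155/4]])-.5
Sp=Tp; isn=np.array([[370+118.5/4,220+62/4],[370+254/4,220+176/4]])-.5
print(w['intrinsics'][0,0])
def res2(p,ww=1):
    Rm,t=bedT(p)
    return np.r_[res(p),(proj(a,Tp@Rm.T+t)-it).ravel(),(proj(b,Sp@Rm.T+t)-isn).ravel(),ww*(proj(w,Wp@Rm.T+t)-iw).ravel()]
for ww in (0,.3,1,5):
    s=least_squares(res2,[.576,.11,.94],args=(ww,),loss='soft_l1');print(ww,s.x)
print(res2(s.x,1).reshape(-1,2).round(1))
E
python3 fit2.py
```

```text
357.2835456047102
0 [0.57659224 0.1109985  0.94160285]
0.3 [0.5771875  0.11137934 0.93963537]
1 [0.57799403 0.11178469 0.94362125]
5 [0.57866709 0.11260399 0.95362084]
[[-1.4 -2. ]
 [-1.5 -1.2]
 [-0.8 -3.3]
 [-0.5 -0.1]
 [ 1.7 -1.6]
 [ 1.1 -1.8]
 [-0.4 -0.5]
 [ 0.   2.3]
 [-0.4 -0.9]
 [-0.8 -0.9]
 [ 1.3  0.2]
 [ 1.5  0.3]
 [ 2.4  0.2]
 [-0.4 -1.3]
 [ 1.5 -3. ]
 [-2.3  0.1]
 [-1.9  0.9]]
```

Call:
jog_arm:
  motion:
    - [-0.4,-1.2,0,-3.4,255]
    - [0,0,-3,0,255]
    - [0,0,-3,0,255]
    - [0,0,-3,0,255]
    - [0,0,-1,0,255]
    - [0,0,0,0,255]

```text
t: 2.32
tcp_pos: [0.5511, 0.0993, 0.0898]
tool_rot: [0.305, 0.952, 0.003, 0.002]
force: [0.1, -0.0, -0.1]
finger_gap: 0.001
```

Call:
jog_arm:
  motion:
    - [0.7,1.0,0,0,255]
    - [0.1,0.8,0.3,0,255]
    - [0.1,0.8,0.3,0,255]
    - [0.2,0.8,0.4,0,255]
    - [0.2,0.8,0.4,0,255]
    - [0.3,0.6,0.3,0,255]
    - [0.3,0.6,0.3,0,255]

```text
t: 2.9
tcp_pos: [0.5565, 0.1441, 0.1089]
tool_rot: [0.304, 0.953, -0.014, -0.013]
force: [-2.2, -4.6, -2.4]
finger_gap: 0.003
```

```bash
python3 - <<'E'
from h import *
s=snap('wrist','w2.png');print(sense()['tcp_pos'],sense()['force'])
s=snap('scene');cv2.imwrite('pics/s2.png',cv2.resize(s['img'][200:330,350:490,::-1],None,fx=4,fy=4,interpolation=cv2.INTER_CUBIC))
E
```

```text
[0.55723312 0.14541864 0.10955004] [-4.2142281  -0.40712552 -0.45126007]
```

View pics/s2.png

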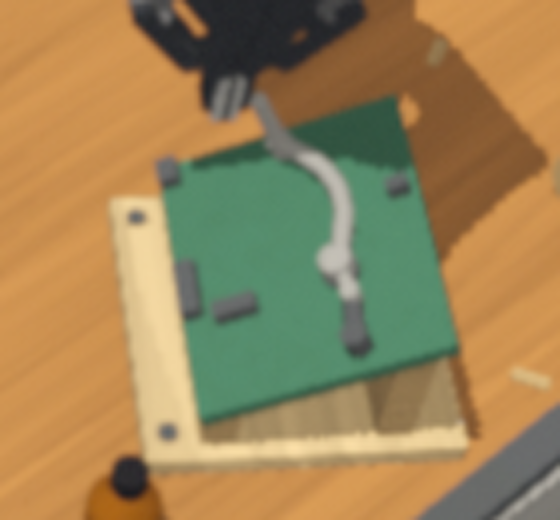

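Call:
jog_arm:
  motion:
    - [0.7,0.4,0.2,0,255]
    - [0.7,0.5,0.2,0,255]
    - [0.7,0.7,0.3,0,255]
    - [0.7,0.7,0.3,0,255]
    - [0.7,0.6,0.3,0,255]
    - [0,0,0,0,255]

```text
t: 3.5
tcp_pos: [0.5823, 0.1763, 0.1263]
tool_rot: [0.304, 0.952, -0.016, -0.023]
force: [-0.6, 0.9, -0.3]
finger_gap: 0.0
```

```bash
cat > look.py <<'E'
from h import *
import sys
s=snap('scene');t=snap('top');n=sys.argv[1]
A=cv2.resize(s['img'][200:330,350:490,::-1],(560,520),interpolation=cv2.INTER_CUBIC)[:,:]
Bt=cv2.resize(t['img'][110:230,205:325,::-1],(520,520),interpolation=cv2.INTER_CUBIC)
cv2.imwrite('pics/%s.png'%n,cv2.resize(np.hstack([A,Bt]),(800,385)))
st=sense();print(st['t'],st['tcp_pos'],st['force'])
np.savez(n+'_s.npz',**{k:np.array(v) for k,v in s.items()});np.savez(n+'_t.npz',**{k:np.array(v) for k,v in t.items()})
E
python3 look.py l3
```

```text
3.6 [0.58040585 0.17529252 0.12548878] [0.0560382  0.25698183 0.31892679]
```

View pics/l3.png

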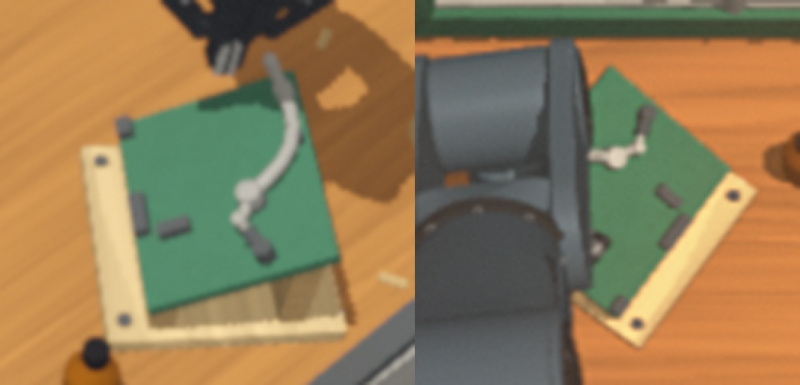

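```bash
sed -i 's/^BP=.*/BP=[0.578,0.1118,0.944]/' h.py; python3 - <<'E'
from h import *
s=load('l3_s')
I=cv2.resize(s['img'][200:330,350:490,::-1],None,fx=4,fy=4,interpolation=cv2.INTER_CUBIC)
for q,c in ((1.1,(0,0,255)),(.95,(255,0,0))):
  for u,v in proj(s,[post(q),post(q,15)]): cv2.circle(I,(int((u-350+.5)*4),int((v-200+.5)*4)),4,c,1)
cv2.imwrite('pics/q3.png',I)
st=sense();print(R.from_quat(st['tool_rot']).as_matrix().round(3),st['q'])
E
```

```text
[[-0.814  0.577 -0.058]
 [ 0.579  0.815 -0.018]
 [ 0.037 -0.048 -0.998]] [ 0.11481591  0.65670877  1.52540804 -0.01328073  1.01883013 -0.83136067]
```

View pics/q3.png

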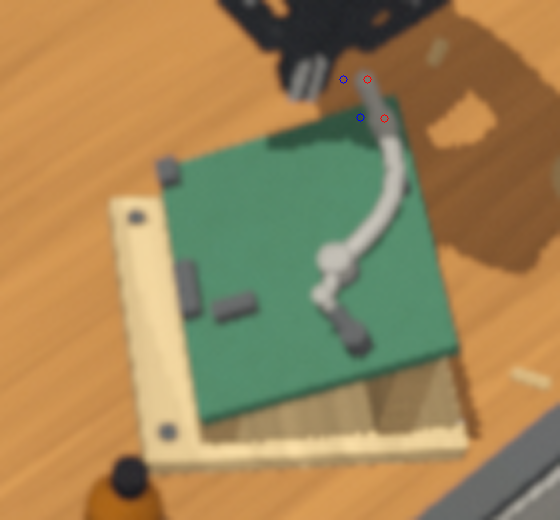

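Call:
jog_arm:
  motion:
    - [-0.5,-0.5,3,0,255]
    - [0,0,4,0,200]
    - [-0.5,-1.5,3,-2,60]
    - [-1.1,-4,0,-4,60]
    - [-1.1,-4,0,-4,60]
    - [-1.1,-4,0,-4,60]
    - [-1.1,-4,0,-4,60]
    - [-1.1,-4,0,-4,60]
    - [-1.1,-4,0,-4,60]
    - [-1.1,-4,0,-4,60]

```text
t: 4.43
tcp_pos: [0.4924, -0.1246, 0.2295]
tool_rot: [0.545, 0.838, -0.008, -0.023]
force: [1.0, -0.2, -1.2]
finger_gap: 0.764
```

Call:
jog_arm:
  motion:
    - [-1.1,-4,0,-4,60]
    - [-1.1,-4,0,-4,60]
    - [-1.1,-4,0,-4,60]
    - [0,0,0,0,60]

```text
t: 4.77
tcp_pos: [0.4566, -0.2526, 0.2302]
tool_rot: [0.638, 0.77, -0.006, -0.02]
force: [0.7, 0.2, 1.2]
finger_gap: 0.764
```

```bash
python3 - <<'E'
from h import *
s=snap('wrist','w4.png');np.savez('w4.npz',**{k:np.array(v) for k,v in s.items()})
st=sense();print(st['t'],st['q'],st['tcp_pos'],st['finger_gap'],R.from_quat(st['tool_rot']).as_matrix().round(3));print(s['eye'])
E
```

```text
4.8167 [-0.7082505   0.40671064  1.66364575 -0.01278328  1.11387517 -0.89074883] [ 0.45668733 -0.2494815   0.2300279 ] 0.7621528865454901 [[-0.187  0.982 -0.04 ]
 [ 0.982  0.188  0.019]
 [ 0.026 -0.036 -0.999]]
[ 0.4497227  -0.18663141  0.37530688]
```

View pics/w4.png

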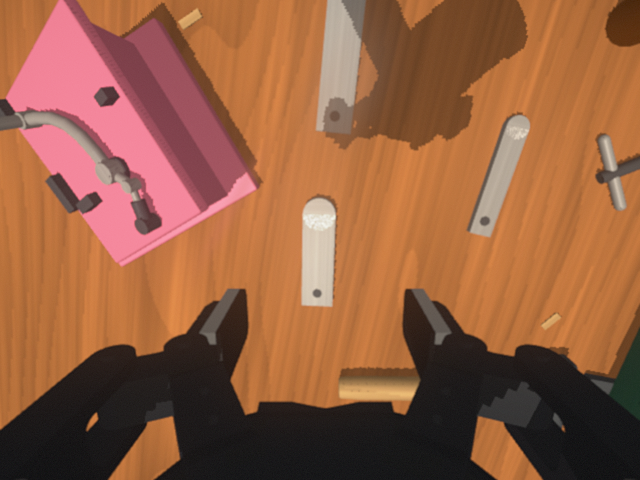

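The wrist view shows the broad blade with its round nose at (319,198) and its hole at (317,293). The slim blade is at (500,175) and the square one at (340,70).

```bash
python3 - <<'E'
from h import *
s=load('w4')
im=s['img'].astype(int);m=np.zeros(im.shape[:2],bool)
sub=im[190:315,290:348];m[190:315,290:348]=(sub.max(2)-sub.min(2)<45)&(sub.mean(2)>110)
pts=np.argwhere(m)[:,::-1]
W=np.array([ray(s,x,y,.01)[:2] for x,y in pts])
print(len(pts),cv2.minAreaRect(W.astype(np.float32)*1000), cv2.minAreaRect(pts.astype(np.float32)))
E
```

```text
3221 ((450.9437561035156, -300.4361877441406), (33.6954231262207, 119.32335662841797), 9.144203186035156) ((318.5347900390625, 251.42616271972656), (32.07815170288086, 106.99021911621094), 0.7742201685905457)
```

Call:
jog_arm:
  motion:
    - [-0.3,-2.6,-2,-1,60]
    - [-0.3,-2.5,-3,-0.6,60]
    - [0,0,-4,0,60]
    - [0,0,-4,0,60]
    - [0,0,-4,0,60]
    - [0,0,-2,0,60]
    - [0,0,0,0,60]
    - [0,0,0,0,60]
  squeeze: 40

```text
t: 5.48
tcp_pos: [0.4533, -0.2988, 0.0365]
tool_rot: [0.647, 0.762, -0.003, -0.016]
force: [-0.3, -0.4, -0.2]
finger_gap: 0.76
```

```bash
python3 - <<'E'
from h import *
s=snap('wrist','w5.png')
st=sense();print(st['t'],st['tcp_pos'],st['finger_gap'],R.from_quat(st['tool_rot']).as_matrix().round(3))
E
```

```text
5.5333 [ 0.45334056 -0.29876026  0.03689276] 0.767377668037219 [[-0.162  0.986 -0.028]
 [ 0.987  0.163  0.015]
 [ 0.019 -0.025 -0.999]]
```

View pics/w5.png

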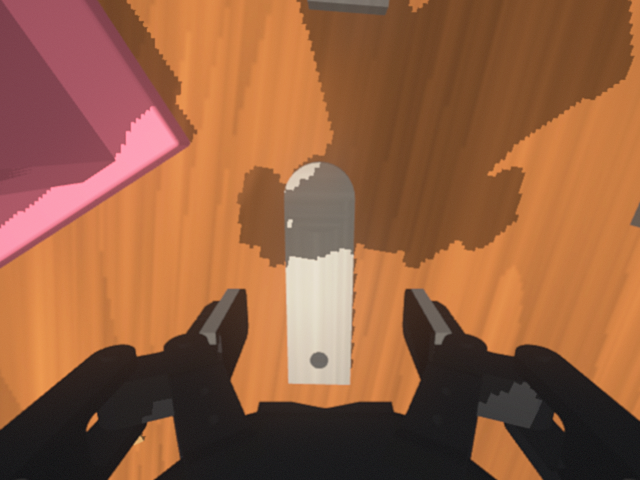

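Call:
jog_arm:
  motion:
    - [-0.2,-0.1,-2,0,60]
    - [0,0,-1,0,60]
    - [0,0,-0.4,0,60]
    - [0,0,0,0,60]

```text
t: 5.87
tcp_pos: [0.456, -0.3012, 0.0085]
tool_rot: [0.646, 0.764, -0.004, -0.009]
force: [0.3, 0.0, 0.4]
finger_gap: 0.766
```

Call:
jog_arm:
  motion:
    - [-0.4,0.1,-0.5,0,60]
    - [0,0,-0.3,0,60]
    - [0,0,0,0,60]

```text
t: 6.12
tcp_pos: [0.4536, -0.3014, 0.0031]
tool_rot: [0.645, 0.764, -0.004, -0.006]
force: [-0.5, -0.5, -0.4]
finger_gap: 0.765
```

Call:
jog_arm:
  motion:
    - [-0.2,0,-0.2,0,60]
    - [0,0,0,0,140]
    - [0,0,0,0,200]
    - [0,0,0,0,255]
    - [0,0,0,0,255]
    - [0,0,0,0,255]
    - [0,0,0,0,255]

```text
t: 6.7
tcp_pos: [0.4513, -0.3019, 0.0023]
tool_rot: [0.646, 0.764, -0.004, -0.006]
force: [-0.0, -0.1, 1.3]
finger_gap: 0.384
```

Call:
jog_arm:
  motion:
    - [0,0,1,0,255]
    - [0,0,2.5,0,255]
    - [0,0,4,0,255]
    - [0,0,4,0,255]
    - [0,0,4,0,255]
    - [0,0,4,0,255]
    - [0,0,0,0,255]

```text
t: 7.28
tcp_pos: [0.447, -0.2972, 0.203]
tool_rot: [0.646, 0.764, -0.003, -0.012]
force: [1.4, -1.8, -2.7]
finger_gap: 0.384
```

```bash
python3 - <<'E'
from h import *
s=snap('wrist','w6.png');np.savez('w6.npz',**{k:np.array(v) for k,v in s.items()})
st=sense();print(st['t'],st['tcp_pos'],st['finger_gap'],st['force'],R.from_quat(st['tool_rot']).as_matrix().round(3))
E
```

```text
7.3333 [ 0.44564665 -0.29598092  0.20009569] 0.38335695448293805 [-0.30795792  0.32640903 -3.32131303] [[-0.166  0.986 -0.026]
 [ 0.986  0.166  0.014]
 [ 0.018 -0.023 -1.   ]]
```

View pics/w6.png

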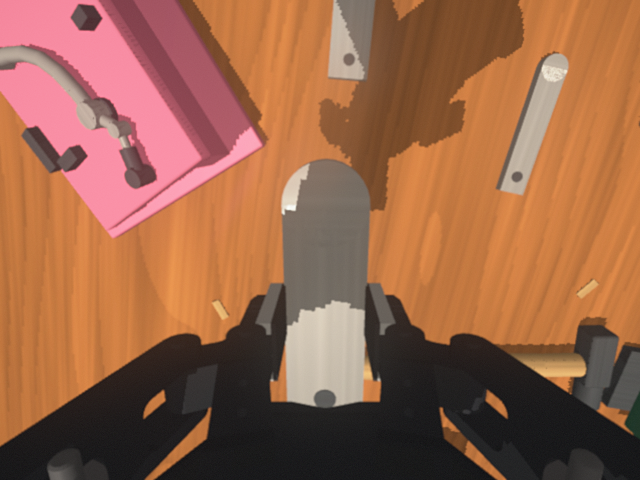

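```bash
python3 - <<'E'
from h import *
s=load('w6');st=sense();tp=st['tcp_pos'];z=tp[2]+.0077
T=R.from_quat(st['tool_rot']).as_matrix()
for n,u,v in (('nose',326,159),('L',283,215),('R',369,212),('tailL',287,400),('tailR',363,402),('hole',325,398)):
    p=ray(s,u,v,z); print(n,p.round(4),(T.T@(p-tp)*1000).round(1))
E
```

```text
nose [ 0.4377 -0.2369  0.2078] [59.8  1.8 -6.7]
L [ 0.4245 -0.2613  0.2078] [ 37.9 -15.3  -6.7]
R [ 0.458  -0.2542  0.2078] [39.3 18.9 -7.4]
tailL [ 0.4384 -0.3472  0.2078] [-49.2 -15.9  -8.2]
tailR [ 0.473  -0.3418  0.2078] [-49.6  19.2  -9.1]
hole [ 0.4555 -0.3429  0.2078] [-47.8   1.7  -8.6]
```

Call:
jog_arm:
  motion:
    - [1.2,3.5,0.2,3.7,255]
    - [1.2,3.5,0,3.7,255]
    - [1.2,3.5,0,3.7,255]
    - [1.2,3.5,0,3.7,255]
    - [1.2,3.5,0,3.7,255]
    - [1.2,3.5,0,3.7,255]
    - [1.2,3.5,0,3.7,255]
    - [1.2,3.5,0,3.7,255]
    - [1.2,3.5,0,3.7,255]
    - [1.2,3.5,0,3.7,255]

```text
t: 8.17
tcp_pos: [0.5544, 0.064, 0.1885]
tool_rot: [0.363, 0.931, -0.013, -0.025]
force: [0.5, -0.3, -3.8]
finger_gap: 0.381
```

Call:
jog_arm:
  motion:
    - [1.1,3.5,0,3.7,255]
    - [1.0,3.0,0,3.7,255]
    - [0,0,0,0,255]
    - [0,0,0,0,255]

```text
t: 8.5
tcp_pos: [0.571, 0.1411, 0.1796]
tool_rot: [0.294, 0.955, -0.015, -0.031]
force: [-0.2, -0.4, -3.1]
finger_gap: 0.387
```

Call:
jog_arm:
  motion:
    - [0.8,-0.7,-1,-1,255]
    - [0.8,-0.7,-2,-0.6,255]
    - [0,0,0,0,255]
    - [0,0,0,0,255]

```text
t: 8.83
tcp_pos: [0.5838, 0.1237, 0.1433]
tool_rot: [0.309, 0.95, -0.017, -0.036]
force: [0.3, 0.1, -2.4]
finger_gap: 0.381
```

```bash
python3 - <<'E'
from h import *
s=snap('wrist','w7.png');np.savez('w7.npz',**{k:np.array(v) for k,v in s.items()})
st=sense();print(st['t'],st['tcp_pos'],st['finger_gap'],st['force'],R.from_quat(st['tool_rot']).as_matrix().round(3))
E
```

```text
8.8833 [0.58334312 0.12331184 0.14301806] 0.3796391684342794 [ 0.42053892 -0.61843788 -3.19964351] [[-0.806  0.587 -0.08 ]
 [ 0.589  0.808 -0.011]
 [ 0.058 -0.056 -0.997]]
```

View pics/w7.png

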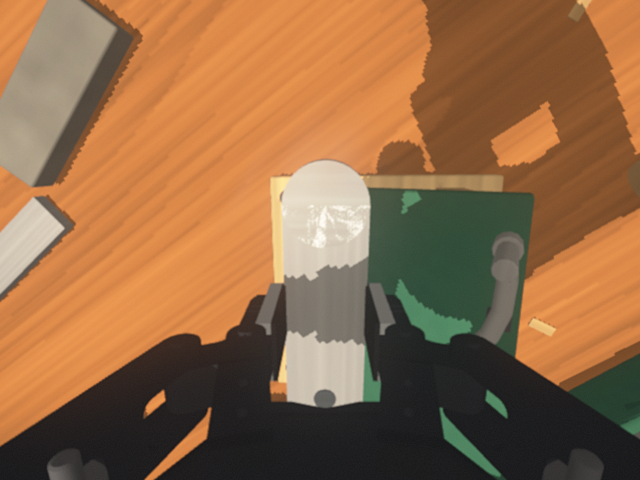

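Call:
jog_arm:
  motion:
    - [0.4,0.45,-2,0,255]
    - [0.1,0.1,-2,0,255]
    - [0.1,0,-1,0,255]
    - [0,0,0,0,255]
    - [0,0,0,0,255]

```text
t: 9.3
tcp_pos: [0.5901, 0.1248, 0.0944]
tool_rot: [0.313, 0.949, -0.017, -0.035]
force: [0.6, -0.0, -3.1]
finger_gap: 0.385
```

Call:
jog_arm:
  motion:
    - [-0.4,0.35,-0.5,0,255]
    - [0,0,-0.2,0,255]
    - [0,0,0,0,255]

```text
t: 9.55
tcp_pos: [0.5868, 0.1281, 0.0895]
tool_rot: [0.313, 0.949, -0.016, -0.034]
force: [-0.0, 0.7, -3.0]
finger_gap: 0.381
```

```bash
python3 look.py l8; python3 - <<'E'
from h import *
s=load('l8_s');cv2.imwrite('pics/l8b.png',cv2.resize(s['img'][220:320,370:470,::-1],(600,600),interpolation=cv2.INTER_CUBIC))
E
```

```text
9.65 [0.58676841 0.12821936 0.08967049] [-0.02335544  0.60783796 -3.20361846]
```

View pics/l8b.png

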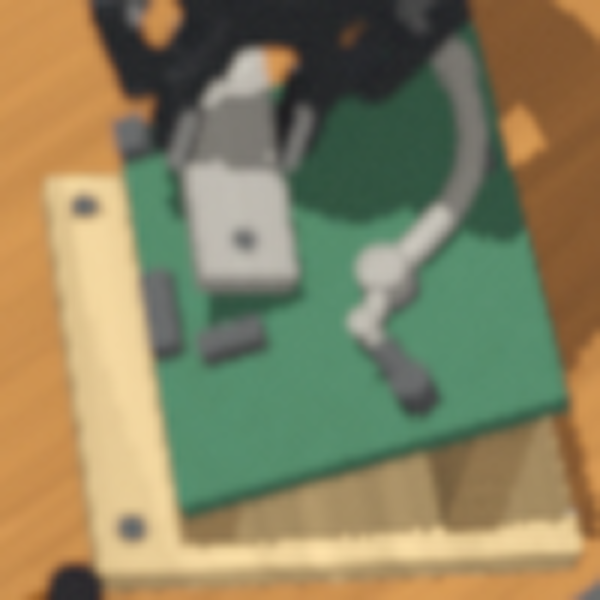

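Call:
jog_arm:
  motion:
    - [0,0,-0.6,0,255]
    - [0,0,-0.4,0,255]
    - [0,0,-0.2,0,255]
    - [0,0,0,0,255]

```text
t: 9.98
tcp_pos: [0.5877, 0.1285, 0.0779]
tool_rot: [0.313, 0.949, -0.016, -0.032]
force: [0.5, -0.8, -2.3]
finger_gap: 0.381
```

Call:
jog_arm:
  motion:
    - [0,0,-0.2,0,255]
    - [0,0,-0.2,0,255]
    - [0,0,0,0,255]

```text
t: 10.23
tcp_pos: [0.588, 0.1287, 0.0765]
tool_rot: [0.313, 0.949, -0.016, -0.032]
force: [-1.6, -1.0, -1.5]
finger_gap: 0.379
```

Call:
jog_arm:
  motion:
    - [0,0,-0.3,0,255]
    - [0,0,-0.2,0,255]

```text
t: 10.4
tcp_pos: [0.5883, 0.1289, 0.0756]
tool_rot: [0.314, 0.949, -0.015, -0.032]
force: [-5.2, -1.2, 12.9]
finger_gap: 0.384
```

Call:
jog_arm:
  motion:
    - [0,0,0,0,150]
    - [0,0,0,0,142]
    - [0,0,0,0,135]
    - [0,0,0,0,125]
    - [0,0,0,0,120]

```text
t: 10.82
tcp_pos: [0.5892, 0.1279, 0.0773]
tool_rot: [0.314, 0.949, -0.016, -0.03]
force: [-1.5, -1.4, 2.4]
finger_gap: 0.534
```

```bash
python3 look.py l9; python3 - <<'E'
from h import *
s=load('l9_s');w=snap('wrist');print(sense()['force'],sense()['finger_gap'])
cv2.imwrite('pics/l9b.png',np.hstack([cv2.resize(s['img'][220:320,370:470,::-1],(400,400),interpolation=cv2.INTER_CUBIC),cv2.resize(w['img'][100:420,170:490,::-1],(400,400))]))
E
```

```text
10.9167 [0.58920811 0.12802382 0.07726261] [-1.2904815  -2.93707153  3.42338369]
[-1.70708103 -2.69785432  3.74479091] 0.5313616126953169
```

View pics/l9b.png

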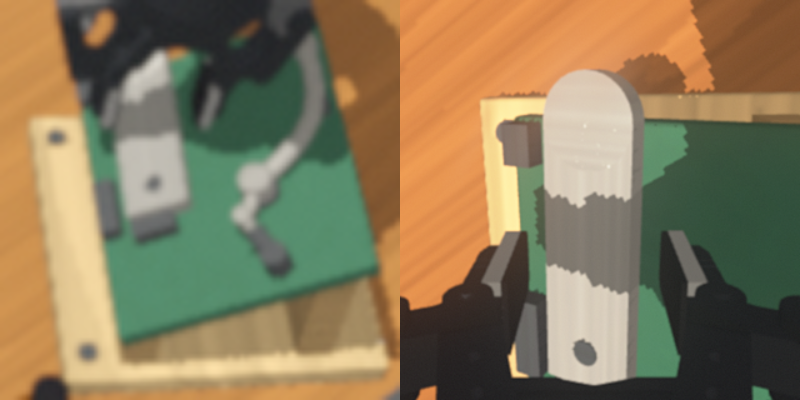

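Call:
jog_arm:
  motion:
    - [0,0,0.5,0,120]
    - [0,0,2,0,100]
    - [0,0,4,0,80]
    - [0,0,4,0,80]
    - [0,0,3,0,80]
    - [0,0,0,0,80]
    - [0,0,0,0,80]

```text
t: 11.55
tcp_pos: [0.5892, 0.1306, 0.2161]
tool_rot: [0.314, 0.949, -0.013, -0.031]
force: [-0.5, 0.0, -0.5]
finger_gap: 0.689
```

```bash
python3 look.py l10; python3 - <<'E'
from h import *
s=load('l10_s');w=snap('wrist','w10.png');np.savez('w10.npz',**{k:np.array(v) for k,v in w.items()});print(sense()['force'],sense()['finger_gap'])
cv2.imwrite('pics/l10b.png',np.hstack([cv2.resize(s['img'][220:320,370:470,::-1],(400,400),interpolation=cv2.INTER_CUBIC),cv2.resize(w['img'][160:400,200:440,::-1],(400,400))]))
E
```

```text
11.65 [0.58893831 0.13051444 0.21498709] [ 0.26863738  0.6792773  -0.78422193]
[ 0.47074687  0.04648868 -0.973279  ] 0.6850906327221491
```

View pics/l10b.png

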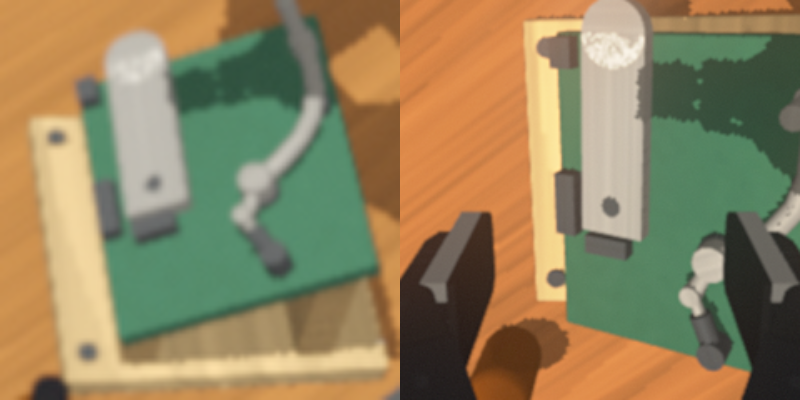

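```bash
cat > bl.py <<'E'
from h import *
import sys
Rm=(R.from_euler('z',BP[2])*R.from_euler('y',-25,degrees=True)).as_matrix();t=np.array([BP[0],BP[1],.055])
def onbed(s,uv,z):
    p=cv2.undistortPoints(np.asarray(uv,float).reshape(-1,1,2),s['intrinsics'],s['dist_coeffs']).reshape(-1,2)
    d=np.c_[p,np.ones(len(p))]@R.from_quat(s['attitude']).as_matrix().T
    e=Rm.T@(s['eye']-t);db=d@Rm
    return (e+db*((z-e[2])/db[:,2])[:,None])*1000
def outline(s,pts,name,box,k=3):
    x0,y0,x1,y1=box;I=cv2.resize(s['img'][y0:y1,x0:x1,::-1],None,fx=k,fy=k,interpolation=cv2.INTER_CUBIC)
    for poly,c in pts:
        P=((proj(s,[B(*p) for p in poly])-[x0,y0]+.5)*k).astype(np.int32)
        cv2.polylines(I,[P],False,c,1)
    cv2.imwrite('pics/'+name,I)
def blade(x,y,z=10):
    th=np.linspace(0,np.pi,20)
    return [(x-17,y-60,z)]+[(x+17,y-60,z)]+[(x+17*np.cos(a),y+43+17*np.sin(a),z) for a in th]+[(x-17,y-60,z)]
FE=[[(0,-62,9),(0,-28,9),(-12,-28,9),(-12,-62,9),(0,-62,9)],[(0,28,9),(0,44,9),(-12,44,9),(-12,28,9),(0,28,9)],[(6,-60,9),(30,-60,9)],[(-14,46,0),(127,46,0),(127,-122,0),(-14,-122,0),(-14,46,0)]]
E
python3 - <<'E'
from bl import *
w=load('w10')
outline(w,[(f,(0,0,255)) for f in FE]+[(blade(20,0),(255,0,0))],'o10.png',(250,150,450,350),4)
E
```

```text
(no output)
```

View pics/o10.png

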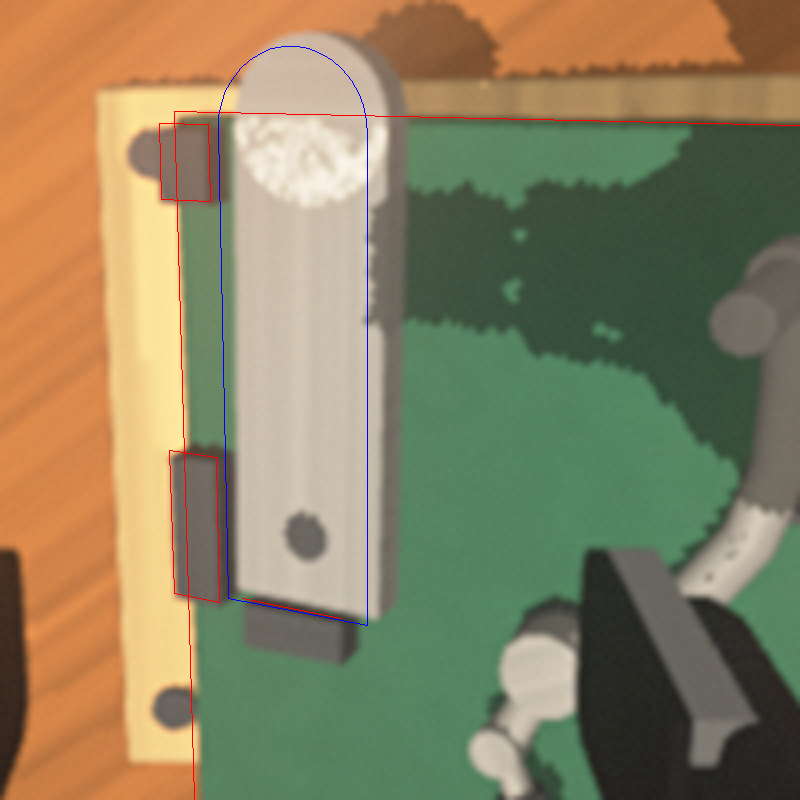

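```bash
python3 - <<'E'
from h import *
u=np.array([np.cos(BP[2]),np.sin(BP[2]),0])
for q in (1.1,.9,.75,.6,.5,.4,.22): print(q,post(q).round(4),(post(q,30)+.0125*u).round(4),(post(q,30)+.025*u).round(4))
st=sense();print(st['tcp_pos'],R.from_quat(st['tool_rot']).as_matrix().round(3))
E
```

```text
1.1 [0.6116 0.1927 0.151 ] [0.6241 0.21   0.132 ] [0.6314 0.2201 0.132 ]
0.9 [0.5974 0.1842 0.1439] [0.6099 0.2015 0.1249] [0.6173 0.2116 0.1249]
0.75 [0.5882 0.176  0.1383] [0.6008 0.1933 0.1193] [0.6081 0.2034 0.1193]
0.6 [0.5806 0.1665 0.1326] [0.5931 0.1838 0.1136] [0.6005 0.1939 0.1136]
0.5 [0.5764 0.1595 0.1288] [0.5889 0.1768 0.1098] [0.5963 0.1869 0.1098]
0.4 [0.573  0.152  0.1251] [0.5855 0.1693 0.1061] [0.5929 0.1794 0.1061]
0.22 [0.569  0.1378 0.1186] [0.5815 0.1551 0.0996] [0.5888 0.1652 0.0996]
[0.58806626 0.13035638 0.21387004] [[-0.8    0.595 -0.071]
 [ 0.597  0.802 -0.006]
 [ 0.054 -0.047 -0.997]]
```

Call:
jog_arm:
  motion:
    - [1.5,3.1,0,0,255]
    - [1.6,3.1,0,0,255]
    - [1.5,3.1,0,0,255]
    - [0,0,0,0,255]
    - [0,0,0,0,255]
    - [0,0,0,0,255]

```text
t: 12.2
tcp_pos: [0.6293, 0.2253, 0.2011]
tool_rot: [0.316, 0.948, -0.019, -0.043]
force: [0.2, -0.1, 0.8]
finger_gap: 0.004
```

Call:
jog_arm:
  motion:
    - [0.3,0,-2.5,0,255]
    - [0,0,-2.5,0,255]
    - [0,0,-1.2,0,255]
    - [0,0,0,0,255]

```text
t: 12.53
tcp_pos: [0.6296, 0.2221, 0.1348]
tool_rot: [0.317, 0.947, -0.02, -0.045]
force: [-0.2, 0.0, -0.1]
finger_gap: -0.001
```

```bash
python3 look.py l11; python3 - <<'E'
from h import *
snap('wrist','w11.png')
E
```

```text
12.6333 [0.63118168 0.2225353  0.1373394 ] [0.24807745 0.46608273 0.24619665]
```

View pics/w11.png

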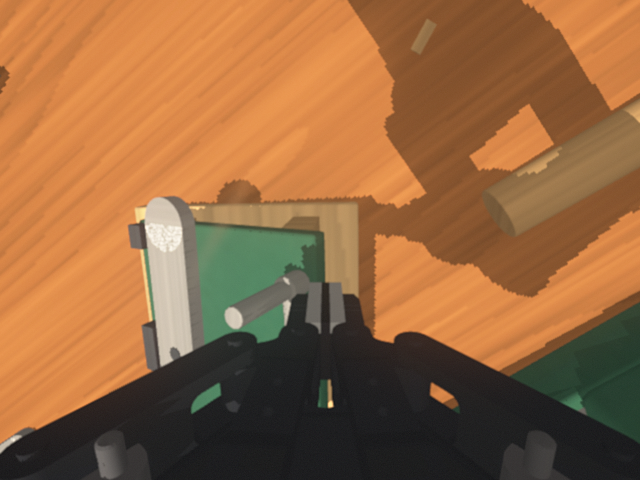

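View pics/l11.png

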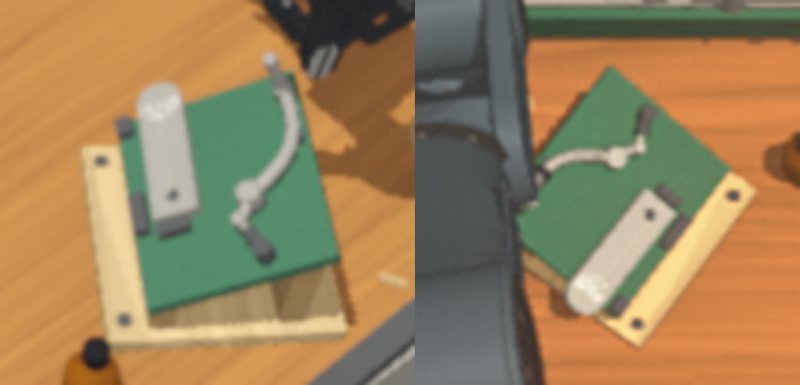

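Call:
jog_arm:
  motion:
    - [-0.8,-1.0,-0.2,0,255]
    - [-0.8,-0.6,-0.4,0,255]
    - [-0.8,-0.6,-0.4,0,255]
    - [-0.7,-0.7,-0.4,0,255]
    - [-0.7,-0.7,-0.4,0,255]
    - [-0.6,-0.8,-0.4,0,255]

```text
t: 13.18
tcp_pos: [0.6067, 0.1955, 0.1312]
tool_rot: [0.321, 0.947, 0.009, -0.022]
force: [2.5, 8.6, -0.7]
finger_gap: -0.002
```

```bash
python3 look.py l12
```

```text
13.2833 [0.60557682 0.19373741 0.1308244 ] [ 2.00211685  5.64769862 -0.90294533]
```

View pics/l12.png

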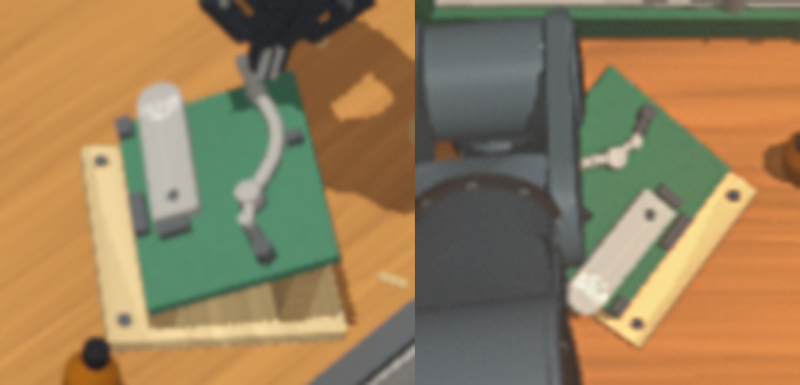

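Call:
jog_arm:
  motion:
    - [-0.6,-0.6,-0.7,0,255]
    - [-0.6,-0.7,-0.7,0,255]
    - [-0.6,-0.8,-0.6,0,255]
    - [-0.5,-0.8,-0.5,0,255]

```text
t: 13.62
tcp_pos: [0.5919, 0.1711, 0.1173]
tool_rot: [0.321, 0.947, 0.017, -0.012]
force: [0.5, 0.1, 0.3]
finger_gap: -0.002
```

```bash
python3 look.py l13
```

```text
13.7167 [0.59015372 0.16940174 0.11594154] [-0.00095438  0.31115047  0.02682672]
```

View pics/l13.png

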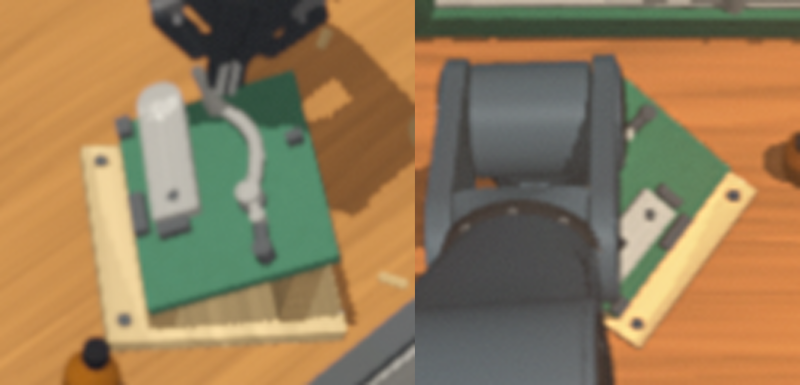

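Past the centre now, and the contact force has gone to zero. I'll back off uphill and up so the spring can close the arm.

Call:
jog_arm:
  motion:
    - [0.5,0.7,0.5,0,255]
    - [0.5,0.7,1,0,255]
    - [0,0,3,0,255]
    - [0,0,4,0,255]
    - [0,0,4,0,255]
    - [-1,-2,2,0,255]
    - [-1,-3,0,0,255]
    - [-1,-3,0,0,255]
    - [0,0,0,0,255]
    - [0,0,0,0,255]

```text
t: 14.55
tcp_pos: [0.5748, 0.1012, 0.2728]
tool_rot: [0.321, 0.947, 0.014, -0.009]
force: [-0.3, 0.1, 0.7]
finger_gap: -0.003
```

```bash
python3 look.py l14; python3 - <<'E'
from bl import *
w=snap('wrist','w14.png');np.savez('w14.npz',**{k:np.array(v) for k,v in w.items()})
E
```

```text
14.65 [0.57476696 0.10195928 0.27212031] [0.50759739 0.43092556 0.80569136]
```

View pics/w14.png

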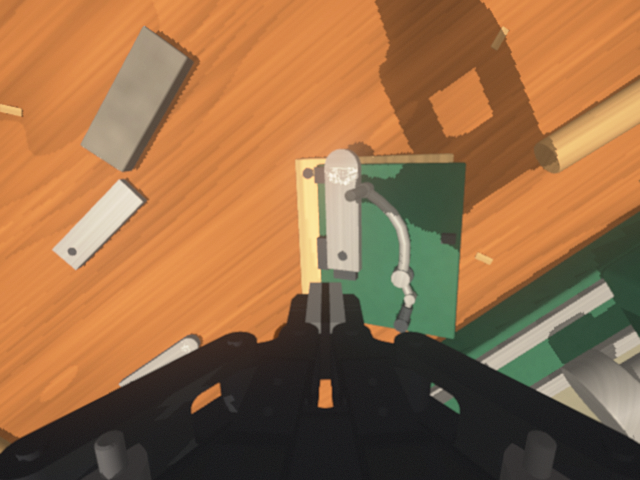

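View pics/l14.png

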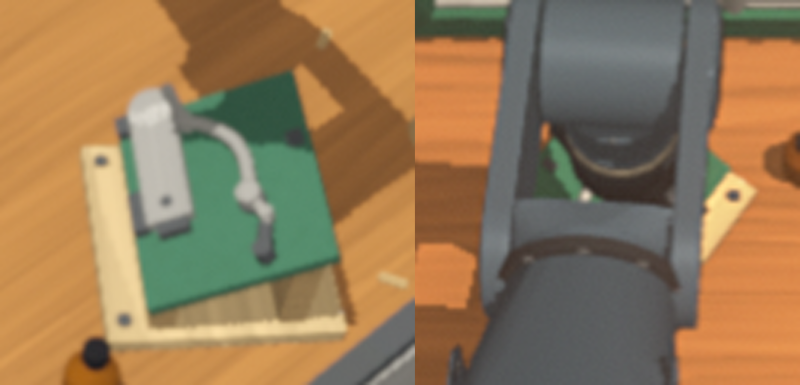

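```bash
python3 - <<'E'
from bl import *
w=load('w14');s=load('l14_s')
po=[(77-90*np.sin(.63-.22),-60+90*np.cos(.63-.22),z) for z in (15,51)]
for im,n,bx in ((w,'a.png',(285,140,385,290)),(s,'b.png',(375,215,475,315))):
    outline(im,[(f,(0,0,255)) for f in FE]+[(blade(17,2),(255,0,0)),(po,(0,255,255))],n,bx,4)
A=cv2.imread('pics/a.png');Bb=cv2.imread('pics/b.png');Bb=cv2.copyMakeBorder(Bb,0,200,0,0,cv2.BORDER_CONSTANT)
cv2.imwrite('pics/o14.png',np.hstack([A,Bb]))
E
```

```text
(no output)
```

View pics/o14.png

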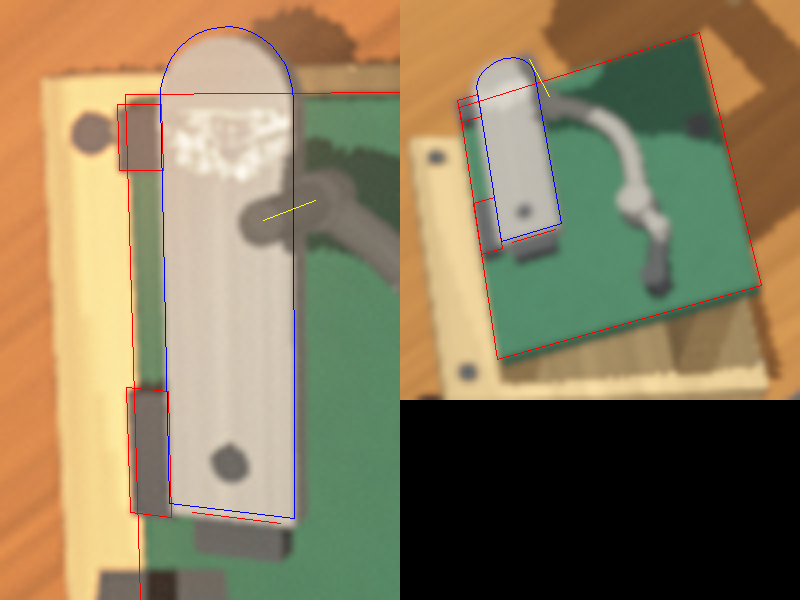

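```bash
python3 -c "
from h import *
st=sense();print(st['t'],st['force'],st['qd'].round(3));print(sign_off())"
```

```text
14.7 [-0.51601608 -0.18921686 -0.61652269] [ 0.012  0.013  0.006  0.003 -0.002 -0.001]
the job is handed in; nothing more can be done
None
```

The broad round-nosed blade is clamped in the honing jig, and I handed the job in at t = 14.7 s of the 58 s allowed. `sign_off` gives no verdict, so success is judged only from my own checks.

**What I did**
- I pushed the post until the arm snapped fully open. In the scene image it matched the position for 1.1 rad.
- I gripped the blade across its width, set it on the bed hole side up, and let go. The wrist image put it at about x = 23.5 mm, y = 2.5 mm, inside the step 2 limits.
- I pushed the arm back over centre from the uphill side, and its spring closed it onto the blade.

**Last checks (wrist image before hand-in)**
- **Blade:** it lies parallel to the fence and against it, at x ≈ 17 mm and y ≈ 0 to 1 mm, with the tail at the end stop and the nose out past the open side.
- **Arm:** the post sits about where it should for 0.22 rad, the seated reading.
- **Robot:** it was clear of everything, with the fingertips at z = 0.27 m and no contact force.

**What I could not confirm**
- The spring's force on the blade cannot be measured; I infer it from the arm's angle and from the blade having moved to the fence.
- The final flatness on the bed is judged by eye from the images.
- The cameras agree only to about 2 mm, and the final overlay had a similar offset along the fence, including at the post.
- I made no separate check of the bystanders. I saw none disturbed, and the only contact I noticed beyond the post and blade was a fingertip lightly touching the bed on release, about 3 to 4 N.

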